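# Third hand: press a menu-card holder against the sprung stop

### The job

Stand the longer of the two slotted wooden card holders upright, slot up, on the small plywood assembly board and push it flush and centred against the sprung metal pad, so that I can screw it down. Push until the pad is about halfway in (its free gap halved), never anywhere near fully in, and hold it steady there for at least three seconds; the program finishes while you are still holding it pressed. While holding, let only the holder touch the board and pad, not the gripper; leave the shorter holder and the other things on the counter alone.

Things in the scene. Friction and masses are not known exactly. Their poses are not given: they have to be found in the camera images.
- long_holder: The longer card holder: loose upright bar of brown wood, 22 (x) x 110 (y) x 55 (z) mm, about 0.085 kg, with a 4 mm wide, 12 mm deep card slot along its top. Origin at the centre of its underside, z up, y along its length; its long faces (x = -11 and +11 mm) are alike, either may go against the pad. It starts standing on the counter, slot up.
- short_holder: The shorter card holder, not wanted: same wood and section (22 x 55 mm) but only 70 mm long (y). Origin at the centre of its underside.
- jig: Plywood board fixed to the counter, 146 (x) x 124 (y) x 12 mm thick; origin at the centre of its underside, z up, +x the pressing direction (roughly away from the robot). At its far end a fixed aluminium block, x = 52 to 72 mm, 96 mm wide, top 31 mm above the counter; the sprung pad stands in front of it. The near part, x = -73 to 20 mm, is free to stand the holder on.
- pad_face (a point): Centre of the front face of the sprung steel pad (moves with it), axes as the board's. Pad 90 (y) x 10 mm thick, 13.5 to 30.5 mm above the counter. Free, its face is 20 mm ahead (+x) of the board's origin and a gap of 22 mm lies between pad and block. On the board the holder stands 37 mm higher than the pad, so it can be gripped across its thickness over the pad.
- stop_pad (a joint): How far the pad is pushed in toward the block along the board's +x: 0 free, 0.020 m at its hard end. The spring gives 0.7 N per mm (7 N at halfway, 0.010 m).
- bell: Counter bell, 76 mm across, 56 mm high; bystander. Origin at the centre of its underside.
- price_card: Folded card tent 44 x 70 x 54 mm high; bystander. Origin at the centre of its underside.
- marker: Marker pen lying on the counter, 135 mm long, 17 mm thick; bystander. Origin under its middle.
- notebook: Black notebook lying flat, 120 x 80 x 16 mm; bystander. Origin at the centre of its underside.

How it is judged:
On the way:
1. the long holder, standing flush and centred, has pressed the pad about halfway in for two seconds on end (value of joint stop_pad between 0.006 and 0.014 m and x of long_holder in the frame of pad_face between -0.0135 and -0.008 m and y of long_holder in the frame of jig between -0.015 and 0.015 m and z of long_holder in the frame of jig between 0.009 and 0.016 m and angle between the x axis of long_holder and the x axis of jig, either way round below 0.09 rad and angle between long_holder's own z axis and vertical below 0.09 rad and contact force between long_holder and jig above 3 N and contact force between the fingers and long_holder above 1 N and contact force between each of the arm, the fingers and jig below 0.5 N), for 2 s.
At the end, for the whole second after the job is handed in: Long holder stands on the board (within 4 mm), upright and square to the pad within 0.09 rad, centred within 15 mm, its face on the pad, pad pushed in 6 to 14 mm (4.2 to 9.8 N), held so by the fingers, which with the arm touch neither board nor pad; all still (all of step 1 and linear speed of long_holder below 0.01 m/s); the arm keeps its last pose, push and grip.
It fails at once if the pad is pushed nearly to its hard end (over 18 mm) (value of joint stop_pad above 0.018 m).
It fails at once if the holder is rammed into the board or stop with over 35 N (contact force between long_holder and jig above 35 N).
It fails at once if the shorter holder, bell, price card, marker or notebook is moved more than 25 mm (distance of any of bell, price_card, marker, notebook, short_holder from where it was at the start of the episode above 0.025 m).
It also fails if it takes over 48 s, if anything falls off the work surface, if the arm or the gripper's body presses on something with over 40 N, if the wrist force passes 120 N, or if a joint passes its speed limit or range.

### The arm

A 7-joint arm with a two-finger parallel gripper is mounted at the origin on a cart in front of the work surface, level with it; the furniture and walls round the work are solid. World frame = base frame: x ahead of the robot, y to its left, z up, the work surface at z = 0. Lengths are in m, angles in rad, forces in N, time in s.
With the tool pointing down it reaches from about 0.425 to 0.875 m from the base axis. Payload 4.7 kg.
Tool frame: the origin (TCP) lies midway between the tips of the shut fingers; the grasp point (between the pads) lies 19 mm behind it; z points along the fingers, y is the line along which they close (so a half turn about z gives the same grasp; the last joint's range is limited). The gripper opens to 85 mm and grips with 20 to 120 N. Pads are 22 mm wide; open, the fingers measure 114 mm over their backs; the gripper's body (76 mm by 85 mm) begins 54 mm behind the grasp point. The pads swing forward as they close: fully open they stand 13 mm farther back than shut.
Start: joints at [-1.282, 0.321, -0.07, 1.45, 0.023, 1.371, -0.057], TCP at [0.176, 0.626, 0.231] pointing down, gripper open.
Joint ranges: [-2.86, 2.86], [-0.3, 2.09], [-1.38, 1.24], [0.06, 2.45], [-1.56, 4.7], [0.09, 2.05], [-2.69, 2.69]. Speed limits (rad/s): [2.57, 2.57, 3.14, 3.14, 3.14, 3.14, 3.14].

### API

Orientations are given as a unit quaternion [w, x, y, z].
In Python, from cell import r gives the robot as it stands. The module is installed in compiled form; this text tells all that it offers. Calls block until the motion is done:
- r.reach(position, orientation): joint-space move of the TCP to a pose.
- r.line_to(position, v=0.15, rot=None): straight line of the TCP; rot=None keeps the orientation; v is the mean speed in m/s.
- r.move_joints(angles): joint-space move.
- r.move_gripper(opening): finger opening in m; the grip force is fixed at half the most; returns when the fingers have stopped.
- r.sleep(seconds).
- r.inverse_kinematics(position, orientation): joint angles nearest the present ones, or None.
- r.capture(name): name is "side" or "top"; returns the picture (400x640x3 uint8, red, green, blue); there is no depth.
- r.get_calibration(name): a dict with "mtx" (3x3 intrinsics, pixels), "R" (3x3) and "t" (3): a world point X has camera coordinates R X + t. Camera axes: x right, y down, z forward; pixel columns grow to the right and rows downward; lengths in m; the calibration is good to about 2 mm. A picture is of the moment at which its call begins. get_calibration takes no time and is no camera call.
A pose or a line that the arm cannot do raises r.MotionError and nothing moves.
- r.sign_off(): hands the job in; it is judged then, once.
Readings, each from a call of its own:
- r.read_time(): time.
- r.read_joints(): joint angles.
- r.read_joint_vel(): joint speeds.
- r.read_joint_efforts(): joint torques, N m.
- r.read_tcp_pos(): TCP position.
- r.read_orientation(): TCP orientation.
- r.read_force(): force on the tool from outside, world axes, zero at the start.
- r.read_ft_torque(): the same for the moment, N m.
- r.read_grip_width(): finger opening in m.
- r.read_gripper_force(): force on a finger pad.
Only numpy, scipy, OpenCV 4.12 (cv2) and the standard library are available. Lean on these libraries where they do the work, as an engineer would, in place of code of your own. Each camera call takes 0.05 s, during which the arm holds its last target. There are 200 camera calls.

## Working session

There is one attempt and no reset: what is moved stays moved. The work goes in short steps, each a Python script; the robot and the scene stay as the last script left them, time stands still between calls to the robot, and variables do not carry over. Pictures are saved under pics/ and viewed, at most 10 in all, crops included, and the job is handed in when it is done.

```bash
mkdir -p pics
python3 - <<'E'
from cell import r
import cv2
for n in("top","side"):
    cv2.imwrite(f"pics/{n}0.png",r.capture(n)[:,:,::-1])
    c=r.get_calibration(n);print(n,c)
print(r.read_time(),r.read_orientation(),r.read_tcp_pos())
E
```

```text
top {'mtx': array([[494.35532322,   0.        , 323.58395449],
       [  0.        , 494.35532322, 197.4305132 ],
       [  0.        ,   0.        ,   1.        ]]), 'R': array([[ 0.02211295, -0.99969512,  0.01098535],
       [-0.98706131, -0.0235763 , -0.15860051],
       [ 0.15881115, -0.00733609, -0.98728172]]), 't': array([0.06750286, 0.53088147, 1.27639751])}
side {'mtx': array([[403.28999919,   0.        , 324.58700982],
       [  0.        , 403.28999919, 193.15992083],
       [  0.        ,   0.        ,   1.        ]]), 'R': array([[ 0.85258645, -0.52212752,  0.02189059],
       [-0.30899683, -0.53746011, -0.78463851],
       [ 0.42144668,  0.66220804, -0.61956696]]), 't': array([-0.40732639,  0.23429017,  1.08157056])}
0.1 [-8.24466935e-05  1.36980472e-01  9.90573343e-01 -8.92342438e-04] [0.17630518 0.62509989 0.23031915]
```

View pics/top0.png

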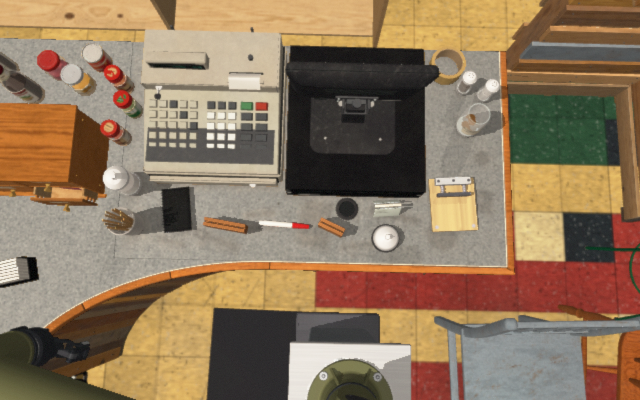

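View pics/side0.png

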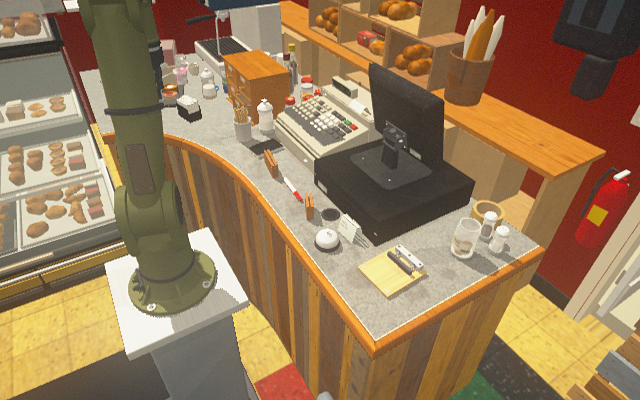

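The top view shows the long holder at about (225,226), the short one at (331,227) and the board at (453,205) with its pad and block at the top. The register and monitor stand just behind them. I'll enlarge both areas to measure.

Run:
```python
import cv2,numpy as np
i=cv2.imread("pics/top0.png")
a=cv2.resize(i[210:242,195:255],None,fx=9,fy=9,interpolation=cv2.INTER_CUBIC)
b=cv2.resize(i[172:238,420:486],None,fx=8,fy=8,interpolation=cv2.INTER_CUBIC)
cv2.imwrite("pics/a.png",a);cv2.imwrite("pics/b.png",b)
```

```text
(no output)
```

View pics/a.png

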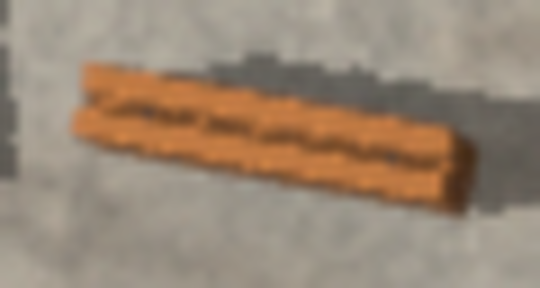

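View pics/b.png

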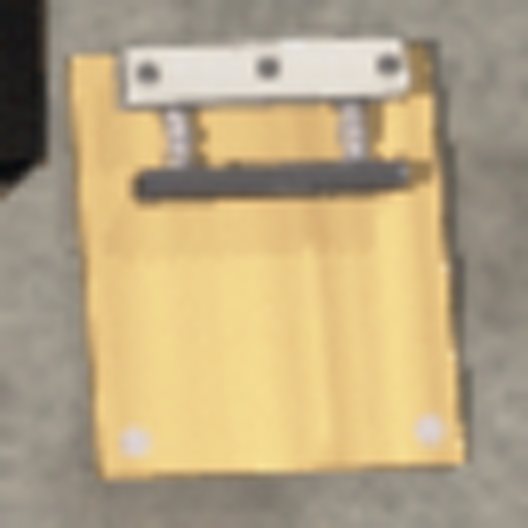

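Crop a shows the holder's top-face corners at (84,63), (452,128), (443,208) and (74,130). Crop b shows the board's corners at (70,56), (432,41), (464,462) and (103,478), and the pad's front edge near row 185–198. Next I'll back-project these and fit the known rectangles.

```bash
cat > h.py <<'E'
import numpy as np
from cell import r
from scipy.spatial.transform import Rotation as Ro
def bp(uv,z,n="top"):
    c=r.get_calibration(n);R,t=c["R"],c["t"];o=-R.T@t
    d=np.c_[np.array(uv,float),np.ones(len(uv))]@np.linalg.inv(c["mtx"]).T@R
    return (o+d*((z-o[2])/d[:,2])[:,None])[:,:2]
def crop(uv,x0,y0,f): return (np.array(uv)+.5)/f-.5+[x0,y0]
def fit(P,M):
    "2-D rigid fit of model M to points P: centre, yaw, residual mm"
    a,b=P-P.mean(0),M-M.mean(0)
    th=np.arctan2((b[:,0]*a[:,1]-b[:,1]*a[:,0]).sum(),(a*b).sum())
    R=np.array([[np.cos(th),-np.sin(th)],[np.sin(th),np.cos(th)]])
    c=P.mean(0)-R@M.mean(0)
    return c,th,((M@R.T+c-P)*1000).round(1).tolist()
def down(yaw):
    "tool down, tool y axis along world yaw"
    s,c=np.sin(yaw),np.cos(yaw)
    q=Ro.from_matrix(np.array([[-s,c,0],[c,s,0],[0,0,-1]]).T.T).as_quat()
    return [q[3],q[0],q[1],q[2]]
E
python3 - <<'E'
from h import *
rect=lambda x,y:np.array([[x,y],[x,-y],[-x,-y],[-x,y]])
H=bp(crop([(84,63),(452,128),(443,208),(74,130)],195,210,9),.055)
print(H,fit(H,rect(.011,.055)))
J=bp(crop([(70,56),(432,41),(464,462),(103,478)],420,172,8),.012)
print(J,fit(J,rect(.073,.062)))
P=bp(crop([(137,180),(408,170)],420,172,8),.0305);print("pad front top",P)
print("short",bp([(331,226)],.055),"bell",bp([(385,235)],.05),"card",bp([(392,206)],.054),"marker",bp([(262,223),(308,226)],.01))
for n in("top","side"):c=r.get_calibration(n);print(-c["R"].T@c["t"])
print(r.read_orientation(),Ro.from_quat(np.array(r.read_orientation())[[1,2,3,0]]).as_matrix().round(2))
E
```

```text
[[0.46893902 0.39183023]
 [0.45246208 0.28413832]
 [0.429161   0.2856376 ]
 [0.44933141 0.39354086]] (array([0.44997338, 0.33878675]), np.float64(-0.16482968146863297), [[0.9, -0.6], [-0.7, -1.4], [0.9, 0.7], [-1.2, 1.3]])
[[ 0.59346802 -0.20748765]
 [ 0.60177701 -0.33253547]
 [ 0.45650182 -0.33960507]
 [ 0.44823633 -0.21698957]] (array([ 0.5249958 , -0.27415444]), np.float64(0.061116574549374705), [[0.6, -0.3], [-0.1, 1.0], [-0.6, -0.9], [0.1, 0.3]])
pad front top [[ 0.54754043 -0.22553382]
 [ 0.55316852 -0.31737525]]
short [[0.45187177 0.05871387]] bell [[ 0.43199746 -0.08345991]] card [[ 0.5086704  -0.10123734]] marker [[0.46028959 0.24452482]
 [0.45503685 0.11988747]]
[0.31981372 0.08936227 1.34362046]
[-0.03614844 -0.80297941  0.86285508]
[-8.24466935e-05  1.36980472e-01  9.90573343e-01 -8.92342438e-04] [[-0.96  0.27 -0.  ]
 [ 0.27  0.96 -0.  ]
 [-0.   -0.   -1.  ]]
```

```bash
sed -i 's/\.T\.T)/)/' h.py
cat >> h.py <<'E'
HC,HY=np.array([.4500,.3388]),-.165
JC,JY=np.array([.5250,-.2740]),.061
JX=np.array([np.cos(JY),np.sin(JY)])
E
python3 - <<'E'
from h import *
print("drawer front",bp([(355,195),(425,190)],.1),"register",bp([(200,185)],.08))
for k in(0,np.pi):
    for p,y,z in((HC,HY,.15),(HC,HY,.024),(JC,JY,.25),(JC+.02*JX,JY,.036)):
        q=r.inverse_kinematics([*p,z],down(y+k));print(k,None if q is None else np.round(q,2))
E
```

```text
drawer front [[ 5.28053529e-01  1.08663089e-04]
 [ 5.45320607e-01 -1.79027011e-01]] register [[0.54805417 0.400988  ]]
0 [-0.97  0.19  0.31  1.79 -0.06  1.17 -0.8 ]
0 [-0.97  0.34  0.32  1.89 -0.13  0.93 -0.75]
0 [ 0.02  0.2   0.48  1.59 -0.09  1.38  0.57]
0 [-0.42  0.68  1.12  1.79 -0.68  1.12  0.99]
3.141592653589793 [-0.71  0.19  0.02  1.78 -0.    1.17  2.29]
3.141592653589793 [-0.67  0.33 -0.02  1.88  0.01  0.93  2.28]
3.141592653589793 [-0.44  0.3   1.07  1.6  -0.27  1.4  -2.42]
3.141592653589793 [-0.39  0.64  1.07  1.79 -0.63  1.1  -2.18]
```

Run:
```python
from h import *
import cv2
r.reach([*HC,.17],down(HY)); r.line_to([*HC,.024],.12)
print(r.read_force(),r.read_tcp_pos())
r.move_gripper(.0)
print("grip",r.read_grip_width(),r.read_gripper_force(),r.read_force(),r.read_tcp_pos(),r.read_time())
r.line_to([*HC,.22],.15)
print(r.read_grip_width(),r.read_force(),r.read_joints(),r.read_time())
im=np.hstack([r.capture("top")[170:280,160:300],r.capture("side")[90:200,200:340]])
cv2.imwrite("pics/c.png",cv2.resize(im,None,fx=2.8,fy=2.8,interpolation=2)[:,:,::-1])
```

```text
[ 0.30788937  0.07110207 -0.36661616] [0.45059637 0.33928447 0.02484632]
grip 0.021469585349370088 59.308278411626816 [ 0.42576957 -0.37022804  1.120205  ] [0.45021495 0.33895365 0.0242427 ] 3.55
0.02097651649599588 [ 0.20372836 -0.83480916 -0.80612789] [-0.977154    0.14259359  0.31449027  1.70004389 -0.04528553  1.30811004
 -0.81873453] 5.0083
```

View pics/c.png

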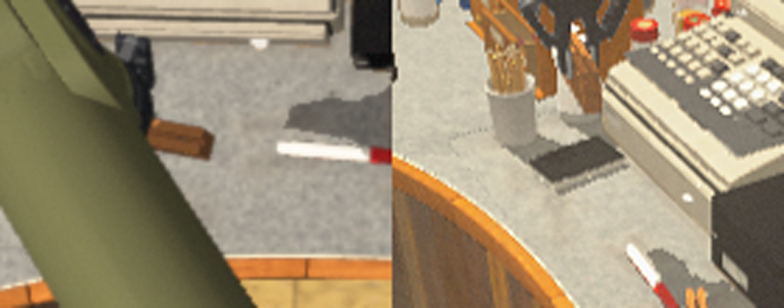

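The holder is in the fingers (width 21 mm, grip 59 N), clear of the counter and upright. Now I'll carry it to above the board.

Run:
```python
from h import *
import cv2
p=JC-.005*JX
r.line_to([*p,.22],.2,down(JY)); r.line_to([*p,.055],.12); r.sleep(.3)
print(r.read_grip_width(),r.read_force(),r.read_tcp_pos(),r.read_joints(),r.read_time())
im=np.hstack([r.capture("top")[160:250,400:500],r.capture("side")[210:300,340:440]])
cv2.imwrite("pics/d.png",cv2.resize(im,None,fx=4,fy=4,interpolation=2)[:,:,::-1])
```

```text
0.021378750466675325 [ 0.08123115 -0.54192402 -0.64287784] [ 0.5201916  -0.27434655  0.05530766] [-0.20392182  0.42771076  0.7837193   1.82433245 -0.34837521  1.03209279
  0.77775812] 10.1667
```

View pics/d.png

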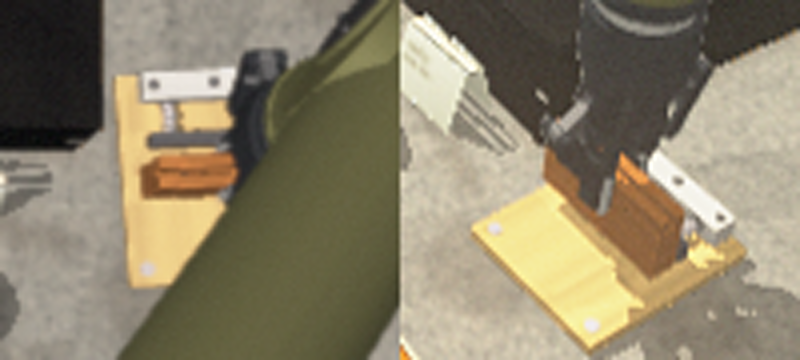

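The left half shows the holder parallel to the pad and on its near side. Its left end is at about (147,155) in the crop, and the pad's left end at (148,138). The fingers are above the pad. I'll check the centring and lower until it touches.

Run:
```python
from h import *
print("left end top far corner",bp([(400+148/4,160+156/4)],.086), "expected",JC-.005*JX+.055*np.array([-JX[1],JX[0]])+.011*JX)
p=JC-.005*JX
r.line_to([*p,.040],.08); r.sleep(.3); f0=r.read_force(); print(f0)
z=.040
while z>.033:
    z-=.0005; r.line_to([*p,z],.02); r.sleep(.1); f=r.read_force()-f0
    print(round(z,4),r.read_tcp_pos()[2].round(4),f.round(2))
    if f[2]>2.5: break
print(r.read_time())
```

```text
left end top far corner [[ 0.52500041 -0.21284895]] expected [ 0.52763592 -0.21873652]
[ 1.03233482  0.71427243 -0.73624615]
0.0395 0.0395 [-0.87 -0.76 -0.  ]
0.039 0.039 [-0.7  -0.12 -0.58]
0.0385 0.0385 [-2.21 -1.18 -0.26]
0.038 0.038 [-0.84 -0.74 -0.76]
0.0375 0.0375 [-1.03  0.33  0.02]
0.037 0.037 [-1.03 -0.74  0.53]
0.0365 0.0365 [-1.15 -0.07  0.56]
0.036 0.0363 [-2.16 -0.27  3.32]
13.7083
```

Touched at z ≈ 0.0363. I'll ease up slightly, shift 3 mm to −y for centring, then push in steps while watching the force.

Run:
```python
from h import *
JYv=np.array([-JX[1],JX[0]])
P=lambda s:[*(JC+s*JX-.003*JYv),.0364]
def F():
    r.sleep(.05);a=[]
    for _ in range(5): a.append(r.read_force()); r.sleep(.02)
    a=np.mean(a,0); return np.array([a[:2]@JX,a[:2]@JYv,a[2]])
r.line_to([*P(-.005)[:2],.0385],.03); r.line_to(P(-.005),.02); r.sleep(.2)
f0=F();print(f0); s=-.005
while s<.024:
    s+=.001; r.line_to(P(s),.03); f=F()-f0
    print(round(s,3),((r.read_tcp_pos()[:2]-JC)@JX).round(4),f.round(2))
    if f[0]<-5.0: break
print(r.read_time())
```

```text
[ 0.44266315  0.37255077 -0.82943145]
-0.004 -0.004 [-0.42 -0.26 -0.01]
-0.003 -0.003 [-0.5  -0.22  0.15]
-0.002 -0.002 [-0.55 -0.53 -0.09]
-0.001 -0.001 [-0.71  0.16 -0.24]
0.0 -0.0 [-0.32 -0.21 -0.09]
0.001 0.001 [-0.32 -0.35 -0.25]
0.002 0.002 [-0.68 -0.27 -0.22]
0.003 0.003 [-0.27 -0.53 -0.21]
0.004 0.004 [-0.2  -0.17  0.05]
0.005 0.005 [-0.61 -0.36 -0.07]
0.006 0.006 [ 0.11 -0.29  0.32]
0.007 0.007 [-0.38 -0.32 -0.13]
0.008 0.008 [-0.38 -0.3  -0.45]
0.009 0.009 [-0.22 -0.34  0.13]
0.01 0.0099 [-0.41 -0.5  -0.02]
0.011 0.0108 [-1.14 -0.27  0.62]
0.012 0.0118 [-2.02 -0.95  0.2 ]
0.013 0.0128 [-2.79 -0.5   0.28]
0.014 0.0138 [-3.64 -0.07  0.22]
0.015 0.0148 [-4.   -0.31  0.33]
0.016 0.0158 [-4.84 -0.81  0.58]
0.017 0.0168 [-5.69 -0.83  0.22]
23.0167
```

Contact came at s ≈ 0.010, and the slope of about 0.75 N/mm matches the spring. I'll go to s = 0.0198 (about 10 mm in), hold and look.

Run:
```python
from h import *
import cv2
JYv=np.array([-JX[1],JX[0]])
r.line_to([*(JC+.0198*JX-.003*JYv),.0364],.02); r.sleep(2.5)
for _ in range(5): f=r.read_force(); print((f[:2]@JX).round(2),f[2].round(2)); r.sleep(.1)
print(r.read_gripper_force(),r.read_grip_width(),r.read_tcp_pos(),(r.read_tcp_pos()[:2]-JC)@JX,r.read_time())
im=np.hstack([r.capture("top")[160:250,400:500],r.capture("side")[210:300,340:440]])
cv2.imwrite("pics/e.png",cv2.resize(im,None,fx=4,fy=4,interpolation=2)[:,:,::-1])
```

```text
-6.73 1.31
-5.59 1.08
-6.27 0.07
-6.38 0.91
-6.21 1.07
59.205261915922165 0.020673582213049876 [ 0.54411472 -0.27583349  0.03631349] 0.018967393064345264 26.3083
```

View pics/e.png

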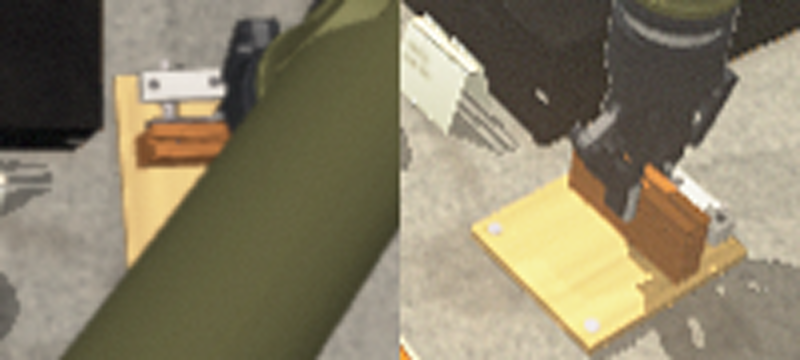

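The picture shows the holder square on the pad and standing on the board, with the fingers above the pad. Its left end's top-far corner is at about (146,124) in the crop, and the gap is about half shut. The force, 6.3 N, corresponds to about 9 mm. I'll nudge 1 mm more, check the centring, hold and hand in.

Run:
```python
from h import *
JYv=np.array([-JX[1],JX[0]])
for z,u in((.067,[(400+146/4,160+124/4)]),(.067,[(400+138/4,160+143/4)])): print("left end y minus 55mm:",(bp(u,z)-JC)@JYv-.055)
print("side view, right end top:",(bp([(340+310/4,210+222/4)],.067,"side")-JC)@JYv+.055)
r.line_to([*(JC+.0208*JX-.003*JYv),.0364],.02); r.sleep(3.5)
f=[]
for _ in range(10): f.append(r.read_force()); r.sleep(.03)
f=np.array(f).mean(0); print(f[:2]@JX,f[2],(r.read_tcp_pos()[:2]-JC)@JX,np.abs(r.read_joint_vel()).max(),r.read_time())
```

```text
left end y minus 55mm: [0.00100429]
left end y minus 55mm: [0.00721252]
side view, right end top: [-0.00633977]
-6.839209791340735 1.4840724280249866 0.019815203060724117 0.0009915548429306506 30.4917
```

Centred within a few mm, 6.8 N (about 10 mm in), steady. Handing in.

```bash
python3 -c "
from cell import r
print(r.sign_off(),r.read_time())"
```

```text
the job is handed in; nothing more can be done
the job is handed in; nothing more can be done
```

The long holder is standing slot up on the board, flush and square against the pad and centred to within several mm; I measured about 6.8 N, or roughly 10 mm pressed in. I held it steady there for over three seconds and handed the job in at about 30 s, still gripped and pressed; the result of the judging was not shown to me.

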